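# Turn the suction tubes and put the paint line back to RUN

## Robot

A 6-joint arm with a two-finger parallel gripper is mounted at the origin on the work surface. World frame = base frame: x ahead of the robot, y to its left, z up, the work surface at z = 0. Lengths are in m, angles in rad, forces in N, time in s.
With the tool pointing down it reaches from about 0.325 to 0.775 m from the base axis. Payload 9.3 kg.
Tool frame: the origin (TCP) lies at the very end of the fingers, on their centre line; the grasp point (between the pads) lies bot.grip_point_offset behind it (bot.grip_point_offset is the distance from the TCP to the grasp point, in m); z points along the fingers, y is the line along which they close (so a half turn about z gives the same grasp; the last joint's range is limited). The gripper opens to 85 mm and grips with 20 to 120 N. Pads are 22 mm wide; open, the fingers measure 114 mm over their backs; the gripper's body (76 mm by 85 mm) begins 54 mm behind the grasp point. The pads swing forward as they close: fully open they stand 13 mm farther back than shut.
Start: joints at [-1.322, 0.259, 0.021, 1.334, 0, 1.418], TCP at [0.215, -0.506, 0.231] pointing down, gripper open.
Joint ranges: [-3.04, 3.04], [-0.91, 1.82], [-1.04, 1.36], [-1.92, 1.95], [-1.52, 1.45], [-3.14, 3.14]. Speed limits (rad/s): [2.22, 2.22, 2.79, 3.14, 3.14, 3.14].

## Interface

Orientations are given as a unit quaternion [w, x, y, z].
In Python, from bench import bot gives the robot as it stands. The module is installed in compiled form; this text tells all that it offers.
- The arm moves only by the tool carry_out, never from a script. Its argument "commands" is a list of rows, each a list of 3 entries, a list of its own where there are three numbers: the opening, from -1 (shut) to 1 (fully open), then the shift along the tool's x, y, z in mm, then the turn, a rotation vector about the tool's x, y, z in degrees. A call has 1 to 8 rows; each row is the pose to reach, as a shift and turn from the pose commanded when the call began, along the tool's axes at that moment; what a row does not reach only later rows make up. A row lasts 1/8 s, in which the tool goes at most 62.5 mm and 10.7 degrees, less where a joint would pass 70% of its speed; a pose out of reach is approached as far as the arm can. A call with a gripper value outside its range is refused whole. The fingers move at their own pace and stop on an object; "grip_force" is the grip in N (left out, the last holds). Time passes only in rows, so rows that repeat a pose let the fingers close. It gives the time, the measured TCP pose, the force, the opening and the grip force at its end, in the units of the state.
- bot.observe(): the state, without advancing time (a new reading comes with each control period).
- bot.snapshot(name): name is "scene" or "top" or "wrist"; returns a dict with "color" (400x640x3 uint8, blue, green, red), "fx", "fy", "cx", "cy" (pixels), "eye" and "orientation" of the camera in the world. Camera axes: x right, y up, looking along -z (the intrinsics and any distortion apply to the point x, -y, -z); pixel columns grow to the right and rows downward; lengths in m; the calibration is good to about 2 mm. A picture is of the moment at which its call begins. There is no depth.
- bot.finish_job(): hands the job in; it is judged then, once.
The state is a dict: "time_s": time; "joint_pos": joint angles; "joint_velocities": joint speeds; "joint_torque": joint torques, N m; "eef_pos": TCP position; "tool_rot": TCP orientation; "contact_force": force on the tool from outside, world axes, zero at the start; "wrist_torque": the same for the moment, N m; "gripper_width": opening from 0.0 (shut) to 1.0 (fully open); "grip_force": force on a finger pad.
Only numpy, scipy, OpenCV 4.12 (cv2) and the standard library are available. Lean on these libraries where they do the work, as an engineer would, in place of code of your own. Each camera call takes 0.05 s, during which the arm holds its last target. There are 200 camera calls.

## Task

Switch the paint station's isolator to OFF: lift the orange locking collar, flip the lever over to the red side and let the collar drop home. Then turn every suction tube on the rack end for end, so that it lies back in the middle of its own-coloured cradle with its strainer over the blue drip tray (no carried tube may strike a standpipe), and turn the gauge's knob until its pointer stands on the zero mark; last, flip the isolator back to RUN, collar home. Never lift a tube off the rack unless the isolator is at OFF, and leave everything else on the table where it stands.

Things in the scene. Friction and masses are not known exactly. Their poses are not given: they have to be found in the camera images.
- tube1_mid (a point): Middle, on the axis, of the loose aluminium suction tube with red bands (absent in some starts): 200 long, 26 dia, 0.25 kg, lying level. x axis along the tube to its strainer, a dark ribbed cylinder 36 dia at 72 to 100 from the middle; a 33 square nut at 60 to 72. Plain round tube from -100 to +60. May be turned about its own axis to any angle. Sizes in mm.
- cradle1 (a point): Where tube1_mid is when the red tube is seated in its own red cradle, 53 mm over the table; axes as the rack's. A cradle is two V saddles (45 degree flanks, tips 48 mm apart and 59 mm over the table), each 12 mm thick, centred 34 mm either side of this point along x; between them the space under the tube is free down to the base plate.
- tube2_mid (a point): Middle, on the axis, of the loose aluminium suction tube with yellow bands (absent in some starts): 200 long, 26 dia, 0.25 kg, lying level. x axis along the tube to its strainer, a dark ribbed cylinder 36 dia at 72 to 100 from the middle; a 33 square nut at 60 to 72. Plain round tube from -100 to +60. May be turned about its own axis to any angle. Sizes in mm.
- cradle2 (a point): Where tube2_mid is when the yellow tube is seated in its own yellow cradle, 53 mm over the table; axes as the rack's. A cradle is two V saddles (45 degree flanks, tips 48 mm apart and 59 mm over the table), each 12 mm thick, centred 34 mm either side of this point along x; between them the space under the tube is free down to the base plate.
- tube3_mid (a point): Middle, on the axis, of the loose aluminium suction tube with green bands (absent in some starts): 200 long, 26 dia, 0.25 kg, lying level. x axis along the tube to its strainer, a dark ribbed cylinder 36 dia at 72 to 100 from the middle; a 33 square nut at 60 to 72. Plain round tube from -100 to +60. May be turned about its own axis to any angle. Sizes in mm.
- cradle3 (a point): Where tube3_mid is when the green tube is seated in its own green cradle, 53 mm over the table; axes as the rack's. A cradle is two V saddles (45 degree flanks, tips 48 mm apart and 59 mm over the table), each 12 mm thick, centred 34 mm either side of this point along x; between them the space under the tube is free down to the base plate.
- tube4_mid (a point): Middle, on the axis, of the loose aluminium suction tube with blue bands (absent in some starts): 200 long, 26 dia, 0.25 kg, lying level. x axis along the tube to its strainer, a dark ribbed cylinder 36 dia at 72 to 100 from the middle; a 33 square nut at 60 to 72. Plain round tube from -100 to +60. May be turned about its own axis to any angle. Sizes in mm.
- cradle4 (a point): Where tube4_mid is when the blue tube is seated in its own blue cradle, 53 mm over the table; axes as the rack's. A cradle is two V saddles (45 degree flanks, tips 48 mm apart and 59 mm over the table), each 12 mm thick, centred 34 mm either side of this point along x; between them the space under the tube is free down to the base plate.
- rack: Fixed steel tube rack, base plate 240 x 330 x 12 mm, origin at the centre of its underside on the table; place and yaw vary. x axis along the cradles to the blue drip tray at the end away from the robot. Red, yellow, green, blue cradles at y = -127.5, -42.5, 42.5, 127.5 mm. The strainers start pointing to -x and must end pointing to +x, over the tray.
- tray (a point): Centre of the blue drip tray, a shallow strip 60 mm wide across the +x end of the rack, 13 mm over the table. It must lie ahead of every tube, on the strainer side.
- standpipe_a: Fixed steel standpipe with a red valve lever on top, on the rack between the red and yellow cradles at the tray end (rack frame x 88, y -85 mm); 18 mm across; the lever, 45 mm long, reaches 40 mm from the axis along the rack's +x. Top 152 mm over the table. Origin at its foot, 12 mm over the table.
- standpipe_b: The other standpipe, the same, between the green and blue cradles at the robot end (rack frame x -88, y +85 mm), its lever pointing to the rack's -x. Top 152 mm over the table.
- pivot (a point): Pivot of the locking toggle: centre of the top face of the fixed blue isolator box (110 x 100 x 60 mm; left or right of the rack, place and yaw vary), 60 mm over the table. The lever swings about this point's y axis, in its x-z plane. A green disc on the -x side (towards the robot) marks RUN, a red disc on the +x side OFF.
- lever (a joint): Toggle lever, rad: 0 = RUN, leaning 0.42 from vertical to the pivot's -x; 0.84 = OFF, leaning 0.42 to +x; end stops at both. Stays where left. A steel rod 11 mm dia, tip 84 mm from the pivot. While the collar is down, its two lugs catch on a fixed gate in the middle (two plates, 30 mm high) and the lever cannot pass.
- collar (a joint): How far the orange locking collar is pulled up along the lever, m: 0 home (locked), 0.016 fully up. A spring (3 N home, 6 N up) pulls it home. It must be up 0.010 or more while the lever passes the middle. Let go at either end it drops home by itself; let go in the middle it perches on the gate, not home.
- collar_grip (a point): Middle of the collar, on the lever's axis, 56 mm from the pivot when home. Collar 26 mm dia, 30 mm long (40 to 70 mm from the pivot), black lip 32 mm dia and 4 mm thick on top. z axis along the lever away from the pivot, y axis = the lever's turning axis. Pinch it across y, pull along z, swing it over, let go.
- zero_knob (a joint): Gauge's zero knob, rad: 0 when its red pointer is on the bold zero mark of the white dial (with a red dot at the rim), positive anticlockwise from above; stops at -2.4 and 2.4; starts positive. Friction 0.04 N m; stays where left.
- knob_grip (a point): On the knob's axis, 80 mm over the table: its black grip bar is 50 long, 12 wide, from 63 to 91 mm over the table, with a 40 dia hub below it; dial face at 53 mm. x axis along the bar to the red pointer, z up. The gauge is a fixed grey 120 x 120 mm box with a round white dial on top, on the other side of the rack from the isolator; place and yaw vary.
- paint_can: Bystander, not to be disturbed: closed paint can with a blue label, 90 dia x 110 high mm. Origin at its underside.
- sample_jar: Bystander, not to be disturbed: closed jar, 70 dia x 90 high mm. Origin at its underside.
- wrench: Bystander, not to be disturbed: steel wrench lying flat, 180 long mm. Origin at its underside.
- brush: Bystander, not to be disturbed: brush lying flat, 190 long mm. Origin at its underside.
- oil_bottle: Bystander, not to be disturbed: yellow bottle, 60 dia x 160 high mm. Origin at its underside.
- spare_strainer: Bystander, not to be disturbed: dark steel spare strainer standing upright, 60 dia x 80 high mm. Origin at its underside.
Things that resemble listed ones, but are neither listed nor needed, are in the scene too. What is shaped like the part that bears tube3_mid but turquoise is not meant. What is shaped like the part that bears pivot but yellow is not meant.

How it is judged:
On the way, in this order (a step that is already met when the one before it is completed fails the run):
1. the isolator lever is at OFF with its collar home (value of joint lever above 0.7 rad and value of joint collar below 0.003 m), for 0.2 s.
2. every tube lies reversed in its own cradle and the gauge's pointer is on zero (distance between tube1_mid and cradle1 below 0.018 m and x of tray in the frame of tube1_mid above 0.03 m and angle between the x axis of each of tube1_mid, tube2_mid, tube3_mid, tube4_mid and the x axis of rack, either way round below 0.14 rad and distance between tube2_mid and cradle2 below 0.018 m and x of tray in the frame of tube2_mid above 0.03 m and distance between tube3_mid and cradle3 below 0.018 m and x of tray in the frame of tube3_mid above 0.03 m and distance between tube4_mid and cradle4 below 0.018 m and x of tray in the frame of tube4_mid above 0.03 m and value of joint zero_knob between -0.09 and 0.09 rad), for 0.2 s.
3. the isolator lever is back at RUN with its collar home (value of joint lever below 0.14 rad and value of joint collar below 0.003 m), for 0.2 s.
At the end, for the whole second after the job is handed in: Lever within 0.14 rad of RUN and collar home within 3 mm; every tube present rests with its middle within 18 mm of its own cradle's point, strainer towards the tray, parallel to the cradle within 0.14 rad; the gauge's pointer within 0.09 rad of zero (all of step 2 and all of step 3 and linear speed of each of tube1, tube2, tube3, tube4 below 0.03 m/s); the robot touches nothing.
It fails at once if a carried tube strikes a standpipe ((contact force between tube1 and standpipe_a above 3 N and height (world z) of tube1_mid above 0.1 m) or (contact force between tube1 and standpipe_b above 3 N and height (world z) of tube1_mid above 0.1 m) or (contact force between tube2 and standpipe_a above 3 N and height (world z) of tube2_mid above 0.1 m) or (contact force between tube2 and standpipe_b above 3 N and height (world z) of tube2_mid above 0.1 m) or (contact force between tube3 and standpipe_a above 3 N and height (world z) of tube3_mid above 0.1 m) or (contact force between tube3 and standpipe_b above 3 N and height (world z) of tube3_mid above 0.1 m) or (contact force between tube4 and standpipe_a above 3 N and height (world z) of tube4_mid above 0.1 m) or (contact force between tube4 and standpipe_b above 3 N and height (world z) of tube4_mid above 0.1 m)).
It fails at once if a tube is lifted high off the rack while the lever is not at OFF (value of joint lever below 0.6 rad and height (world z) of any of tube1_mid, tube2_mid, tube3_mid, tube4_mid above 0.13 m).
It fails at once if a bystander is moved by more than 40 mm (distance of any of paint_can, sample_jar, wrench, brush, oil_bottle, spare_strainer from where it was at the start of the episode above 0.04 m).
Of tube1, tube2, tube3, tube4 only 3 to 4 are there at a start; the rules pass over those that are not, and their reading is None.
At some moment in a run one of tube1, tube2, tube3, tube4 may be knocked a few centimetres aside while the robot is not near it.
It also fails if it takes over 210 s, if anything falls off the work surface, if the arm or the gripper's body presses on something with over 40 N, if the wrist force passes 120 N, or if a joint passes its speed limit or range.

## Working session

There is one attempt and no reset: what is moved stays moved. The work goes in short steps, Python scripts to look and compute and a tool call to move; the robot and the scene stay as the last step left them, time stands still between calls to the robot, and variables do not carry over. Pictures are saved under pics/ and viewed, at most 14 in all, crops included, and the job is handed in when it is done.

Besides the shell and the picture viewer there is one more tool, called after "Request:" as name(argument=value, ...) on one line, values as JSON. carry_out: Moves the arm, as the interface text tells. Its arguments: {"type":"object","properties":{"commands":{"type":"array","items":{"type":"array"}},"grip_force":{"type":"number"}},"required":["commands"]}

```bash
mkdir -p pics
cat > h.py <<'E'
import numpy as np, cv2
from bench import bot
from scipy.spatial.transform import Rotation as R
def q(o): return R.from_quat([o[1],o[2],o[3],o[0]])
def snap(n,f):
    s=bot.snapshot(n); cv2.imwrite('pics/'+f+'.png',s['color']); np.save('pics/'+f+'.npy',{k:s[k] for k in s if k!='color'},allow_pickle=True)
    return s
def load(f): return np.load('pics/'+f+'.npy',allow_pickle=True).item()
def px2w(s,u,v,z):
    d=q(s['orientation']).apply([(u-s['cx'])/s['fx'],-(v-s['cy'])/s['fy'],-1]); e=np.array(s['eye'])
    return e+d*(z-e[2])/d[2]
def w2px(s,p):
    c=q(s['orientation']).inv().apply(np.atleast_2d(p)-np.array(s['eye']))
    return np.c_[s['cx']+s['fx']*c[:,0]/-c[:,2], s['cy']-s['fy']*c[:,1]/-c[:,2]]
E
python3 - <<'E'
from h import *
for n in('top','scene'):
    s=snap(n,n+'0'); print({k:np.round(s[k],4) for k in s if k!='color'},[k for k in s])
o=bot.observe(); print(o, bot.grip_point_offset)
E
```

```text
{'fx': np.float64(461.578), 'fy': np.float64(461.578), 'cx': np.float64(317.7858), 'cy': np.float64(195.0517), 'eye': array([ 0.3997, -0.0076,  1.6816]), 'orientation': array([-0.7005, -0.0293,  0.0231,  0.7127])} ['color', 'fx', 'fy', 'cx', 'cy', 'eye', 'orientation']
{'fx': np.float64(364.5348), 'fy': np.float64(364.5348), 'cx': np.float64(319.8775), 'cy': np.float64(197.8853), 'eye': array([ 0.97  , -0.5337,  0.9208]), 'orientation': array([0.8796, 0.3195, 0.1263, 0.3292])} ['color', 'fx', 'fy', 'cx', 'cy', 'eye', 'orientation']
{'time_s': 0.1, 'joint_pos': array([-1.32157644e+00,  2.59127645e-01,  2.08354484e-02,  1.33368437e+00,
        1.04598804e-05,  1.41819514e+00]), 'joint_velocities': array([-1.32522521e-03, -3.80845814e-05,  6.92266558e-04, -9.73139536e-05,
       -5.82585330e-04,  4.01824971e-04]), 'joint_torque': array([ 2.45664676e-03, -5.56693804e+01,  3.45071089e+01,  1.16322638e-02,
       -2.48677425e-04,  1.75455213e-06]), 'eef_pos': array([ 0.21503867, -0.50595175,  0.23073023]), 'tool_rot': array([-5.89682699e-04,  9.79885106e-01,  1.99561596e-01, -2.32733230e-05]), 'contact_force': array([ 0.73355995, -0.24055067,  0.49968525]), 'wrist_torque': array([-0.01171238,  0.04034656, -0.00832457]), 'grip_force': 0.0, 'gripper_width': 1.0009531269789005} 0.0187
```

View pics/top0.png

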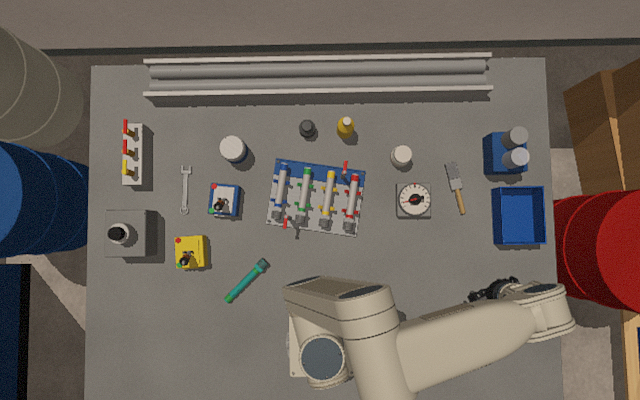

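View pics/scene0.png

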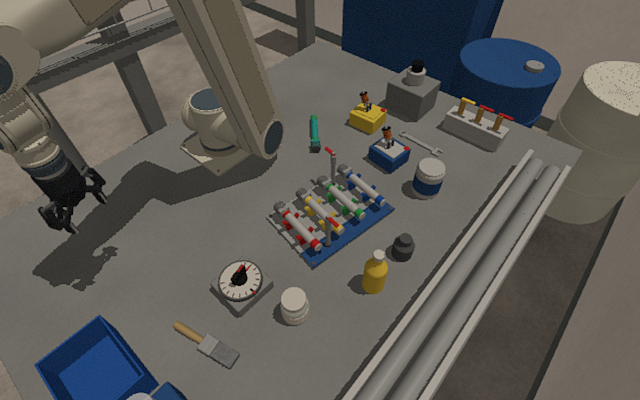

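The top view shows the robot at the bottom, with world +x up and +y to the left. The rack is around (316,198), the blue isolator at (224,201), the gauge at (414,201) and all four tubes are present. I'll zoom in on the crops next.

Run:
```python
import cv2
i=cv2.imread('pics/top0.png')
a=cv2.resize(i[145:250,255:375],None,fx=5,fy=5,interpolation=cv2.INTER_CUBIC)
b=cv2.resize(i[175:235,390:440],None,fx=4,fy=4,interpolation=cv2.INTER_CUBIC)
c=cv2.resize(i[170:230,200:250],None,fx=4,fy=4,interpolation=cv2.INTER_CUBIC)
import numpy as np
o=np.zeros((525,800,3),np.uint8); o[:525,:600]=a; o[:240,600:]=b; o[245:485,600:]=c
cv2.imwrite('pics/c1.png',o)
```

```text
(no output)
```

View pics/c1.png

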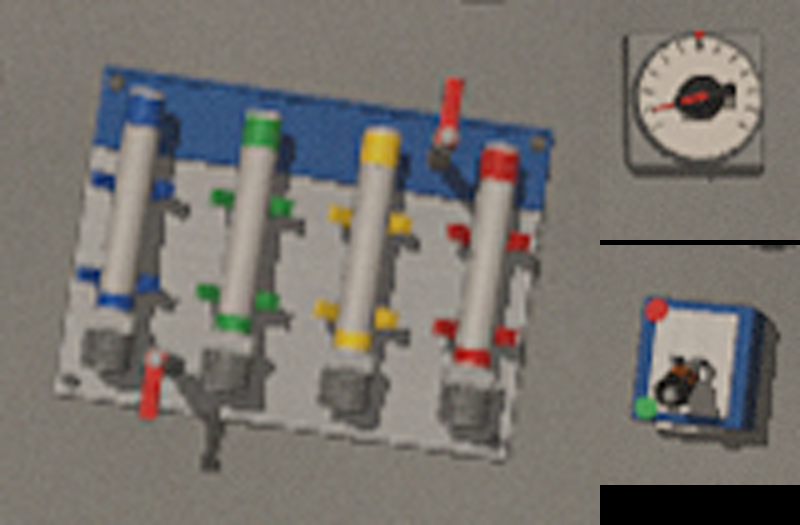

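```bash
cat >> h.py <<'E'
def c1(x,y): return (255+x/5,145+y/5)
def rig(P,W):
    P=np.array(P);W=np.array(W);a=P-P.mean(0);b=W-W.mean(0)
    th=np.arctan2((a[:,0]*b[:,1]-a[:,1]*b[:,0]).sum(),(a*b).sum()); Rm=np.array([[np.cos(th),-np.sin(th)],[np.sin(th),np.cos(th)]])
    t=W.mean(0)-Rm@P.mean(0); return th,t,W-(P@Rm.T+t)
E
python3 - <<'E'
from h import *
s=load('top0')
W=[px2w(s,*c1(*p),.012)[:2] for p in[(107,66),(552,131),(507,460),(57,394)]]
th,t,r=rig([[.12,.165],[.12,-.165],[-.12,-.165],[-.12,.165]],W); print('rack',th,t,r.round(4).tolist())
Rm=np.array([[np.cos(th),-np.sin(th)],[np.sin(th),np.cos(th)]])
# tube ends: band end centre top, nut region end
for n,a,b in [('b',(148,90),(104,370)),('g',(264,112),(230,390)),('y',(383,130),(345,410)),('r',(501,147),(470,428))]:
    A=px2w(s,*c1(*a),.066)[:2];B=px2w(s,*c1(*b),.071)[:2]
    print(n,((A-t)@Rm).round(4),((B-t)@Rm).round(4),np.linalg.norm(A-B).round(3))
def c2(x,y): return 390+(x-600)/4,175+y/4
def c3(x,y): return 200+(x-600)/4,170+(y-245)/4
D=px2w(s,*c2(698,97),.053);Z=px2w(s,*c2(698,37),.053);H=px2w(s,*c2(697,97),.091);P=px2w(s,*c2(653,108),.085)
print('dial',D,Z,'knobtop',H,P)
W=[px2w(s,*c3(*p),.06)[:2] for p in[(645,297),(752,306),(739,430),(632,420)]]
print(rig([[.055,.05],[.055,-.05],[-.055,-.05],[-.055,.05]],W),W)
print('discs',px2w(s,*c3(645,407),.06),px2w(s,*c3(656,309),.06))
E
```

```text
rack -0.16202528854161014 [0.5155181  0.01217082] [[0.0008, -0.0009], [0.0004, 0.0012], [-0.0005, 0.0007], [-0.0008, -0.001]]
b [0.1007 0.1264] [-0.099   0.1268] 0.2
g [0.097 0.043] [-0.1001  0.0377] 0.197
y [ 0.0964 -0.0418] [-0.1023 -0.0436] 0.199
r [ 0.0964 -0.1257] [-0.102  -0.1314] 0.199
dial [ 0.49993177 -0.33546085  0.053     ] [ 0.55307987 -0.33718036  0.053     ] knobtop [ 0.49760803 -0.32695088  0.091     ] [ 0.48911357 -0.28987966  0.085     ]
(np.float64(-0.10632337864613364), array([0.51031305, 0.34004364]), array([[-0.00069006, -0.00234528],
       [ 0.00024474,  0.00235451],
       [ 0.0003232 ,  0.00257231],
       [ 0.00012212, -0.00258154]])) [array([0.56961856, 0.38157924]), array([0.55994105, 0.28684373]), array([0.45064067, 0.29873507]), array([0.46105191, 0.39301653])]
discs [0.47229946 0.38155536 0.06      ] [0.55878707 0.37183409 0.06      ]
```

```bash
cat >> h.py <<'E'
def down(yaw): # tool x at yaw (deg), z down
    return R.from_euler('z',yaw,degrees=True)*R.from_euler('x',180,degrees=True)
OFF=0.0187
def tilt(yaw_p,a,flip=True): # isolator frame yaw (rad), lever lean a towards +x(p); tool z = -lever axis
    B=R.from_euler('z',yaw_p); l=B.apply([np.sin(a),0,np.cos(a)]); y=B.apply([0,1,0]); z=-l; x=np.cross(y,z)
    return R.from_matrix(np.c_[x,y,z])
def plan(way,pos=None,rot=None):
    "way: list of (grip point, Rotation); prints shift mm / rotvec deg in current tool frame"
    o=bot.observe(); p=np.array(o['eef_pos']) if pos is None else pos; r=q(o['tool_rot']) if rot is None else rot
    for g,T in way:
        tcp=np.array(g)+T.apply([0,0,OFF])
        print((r.inv().apply(tcp-p)*1000).round(1).tolist(),np.degrees((r.inv()*T).as_rotvec()).round(1).tolist())
def st():
    o=bot.observe(); print('t',round(o['time_s'],2),'tcp',np.round(o['eef_pos'],4),'grip',(np.array(o['eef_pos'])-q(o['tool_rot']).apply([0,0,OFF])).round(4),'euler',q(o['tool_rot']).as_euler('ZYX',degrees=True).round(1),'F',np.round(o['contact_force'],1),'gw',round(float(o['gripper_width']),3),'gf',round(float(o['grip_force']),1),'j',np.degrees(o['joint_pos']).round(0))
E
python3 - <<'E'
from h import *
plan([([.46,-.335,.26],down(103))])
E
```

```text
[292.3, -61.5, -10.4] [-0.0, -0.1, -80.0]
```

Request:
carry_out(commands=[[1,[292,-61,-10],[0,0,-80]],[1,[292,-61,-10],[0,0,-80]],[1,[292,-61,-10],[0,0,-80]],[1,[292,-61,-10],[0,0,-80]],[1,[292,-61,-10],[0,0,-80]],[1,[292,-61,-10],[0,0,-80]],[1,[292,-61,-10],[0,0,-80]],[1,[292,-61,-10],[0,0,-80]]])

```text
time_s: 1.1
eef_pos: [0.4601, -0.3355, 0.2408]
tool_rot: [-0.0, 0.62, 0.784, 0.0]
contact_force: [-0.1, 0.0, -0.2]
gripper_width: 1.0
grip_force: 0.0
```

Run:
```python
from h import *
st(); s=snap('wrist','w1'); st(); print(s['eye'],s['orientation'],s['fx'],s['cx'],s['cy'])
o=bot.observe();T=q(o['tool_rot']);print('cam in tool',T.inv().apply(np.array(s['eye'])-o['eef_pos']),(T.inv()*q(s['orientation'])).as_matrix().round(3))
print(w2px(s,[[.4995,-.335,.053],[.4995,-.335,.091]]))
```

```text
t 1.1 tcp [ 0.4601 -0.3355  0.2408] grip [ 0.4601 -0.3355  0.2595] euler [ 103.3   -0.  -180. ] F [-0.1  0.  -0.2] gw 1.0 gf 0.0 j [-45.  17.   5.  79.   0.  32.]
t 1.15 tcp [ 0.46   -0.3356  0.2409] grip [ 0.46   -0.3356  0.2596] euler [ 103.4   -0.  -180. ] F [ 0.1 -0.1 -0.3] gw 1.0 gf 0.0 j [-45.  17.   5.  79.  -0.  32.]
[ 0.44270264 -0.26250645  0.38362889] [ 0.98239896 -0.14688435 -0.01680225  0.11417076] 307.49132423963505 316.952440339639 206.18402233511847
cam in tool [ 7.52174754e-02  9.23625287e-05 -1.42723406e-01] [[-0.003  0.956  0.293]
 [ 1.     0.003  0.001]
 [ 0.     0.293 -0.956]]
[[352.0161256  191.06107194]
 [356.18367365 200.48541833]]
```

View pics/w1.png

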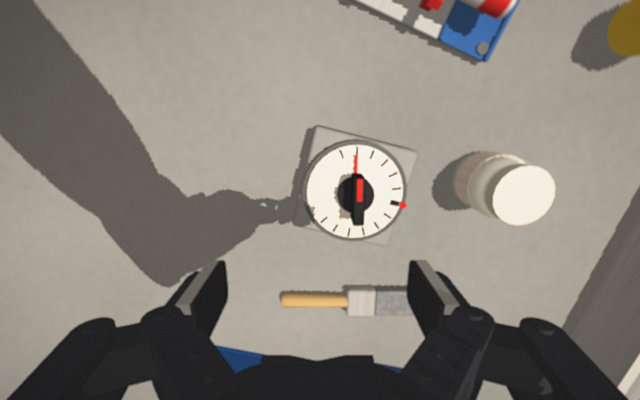

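Dial centre is about (355,190), the bar runs from (357.5,224) to (360,178), and the bold zero mark is at (397,203).

Run:
```python
from h import *
s=load('w1')
D=px2w(s,355,189.5,.053);Z=px2w(s,403.5,205,.053);a=px2w(s,357.5,224,.091);b=px2w(s,360,178,.091);t=px2w(s,357,151,.056)
an=lambda v:np.degrees(np.arctan2(v[1],v[0]))
print(D,(a+b)/2,np.linalg.norm(a-b),an(Z-D),an(b-a),an(t-D), an(px2w(s,397,203,.053)-D))
D=[.4995,-.3345]
plan([([*D,.14],down(105)),([*D,.078],down(105))])
```

```text
[ 0.50224638 -0.33252535  0.053     ] [ 0.50223048 -0.33545482  0.091     ] 0.04740540364861281 -4.738776079836585 102.53793996602879 102.95925615083097 -4.834577434480344
[-8.2, 38.7, 119.5] [-0.0, -0.0, -1.6]
[-8.2, 38.8, 181.5] [-0.0, -0.0, -1.6]
```

Request:
carry_out(commands=[[1,[-8,41,120],[0,0,0]],[1,[-8,41,120],[0,0,0]],[1,[-8,41,120],[0,0,0]],[1,[-8,41,174],[0,0,0]],[1,[-8,41,174],[0,0,0]],[-1,[-8,41,174],[0,0,0]],[-1,[-8,41,174],[0,0,0]],[-1,[-8,41,174],[0,0,0]]], grip_force=50)

```text
time_s: 2.15
eef_pos: [0.5022, -0.3349, 0.0689]
tool_rot: [0.001, 0.622, 0.783, -0.0]
contact_force: [0.8, 0.4, 0.6]
gripper_width: 0.373
grip_force: 0.0
```

Request:
carry_out(commands=[[-1,[0,0,0],[0,0,0]],[-1,[0,0,0],[0,0,0]],[-1,[0,0,0],[0,0,0]],[-1,[0,0,0],[0,0,10]],[-1,[0,0,0],[0,0,20]],[-1,[0,0,0],[0,0,30]],[-1,[0,0,0],[0,0,40]],[-1,[0,0,0],[0,0,50]]])

```text
time_s: 3.15
eef_pos: [0.5041, -0.3349, 0.0683]
tool_rot: [0.002, 0.896, 0.444, 0.002]
contact_force: [10.3, 0.5, 0.1]
gripper_width: 0.13
grip_force: 49.9
```

```bash
python3 -c "
from h import *
st()"
```

```text
t 3.15 tcp [ 0.5041 -0.3349  0.0683] grip [ 0.504  -0.3349  0.087 ] euler [ 5.270e+01 -1.000e-01  1.797e+02] F [10.3  0.5  0.1] gw 0.13 gf 49.9 j [-42.  25.  -8.  57.   0.  86.]
```

Request:
carry_out(commands=[[-1,[0,0,0],[0,0,10]],[-1,[0,0,0],[0,0,20]],[-1,[0,0,0],[0,0,30]],[-1,[0,0,0],[0,0,40]],[-1,[0,0,0],[0,0,50]],[-1,[0,0,0],[0,0,58]],[-1,[0,0,0],[0,0,58]],[-1,[0,0,0],[0,0,58]]])

```text
time_s: 4.15
eef_pos: [0.5051, -0.3368, 0.0683]
tool_rot: [0.002, 0.999, -0.043, 0.003]
contact_force: [14.2, -8.3, -5.1]
gripper_width: 0.127
grip_force: 49.1
```

```bash
python3 -c "
from h import *
st()"
```

```text
t 4.15 tcp [ 0.5051 -0.3368  0.0683] grip [ 0.505  -0.3367  0.087 ] euler [ -5.   -0.4 179.8] F [14.2 -8.3 -5.1] gw 0.127 gf 49.1 j [-42.  25.  -8.  57.   0. 143.]
```

Request:
carry_out(commands=[[1,[0,0,0],[0,0,0]],[1,[0,0,0],[0,0,0]],[1,[0,0,0],[0,0,0]],[1,[0,0,-60],[0,0,0]],[1,[-40,0,-120],[0,0,0]],[1,[-40,0,-170],[0,0,0]],[1,[-40,0,-170],[0,0,0]],[1,[-40,0,-170],[0,0,0]]])

```text
time_s: 5.15
eef_pos: [0.4616, -0.3308, 0.237]
tool_rot: [-0.0, 0.999, -0.043, -0.0]
contact_force: [0.5, 0.5, -0.6]
gripper_width: 0.999
grip_force: 0.0
```

```bash
python3 -c "
from h import *
s=snap('wrist','w2'); st()
cv2.imwrite('pics/w2c.png',cv2.resize(s['color'][100:300,220:460],None,fx=3,fy=3,interpolation=cv2.INTER_CUBIC))"
```

```text
t 5.2 tcp [ 0.4615 -0.3306  0.2363] grip [ 0.4616 -0.3306  0.255 ] euler [-5.000e+00  1.000e-01 -1.799e+02] F [-0.1  0.5 -0.8] gw 0.999 gf 0.0 j [-44.  17.   4.  78.  -0. 141.]
```

View pics/w2c.png

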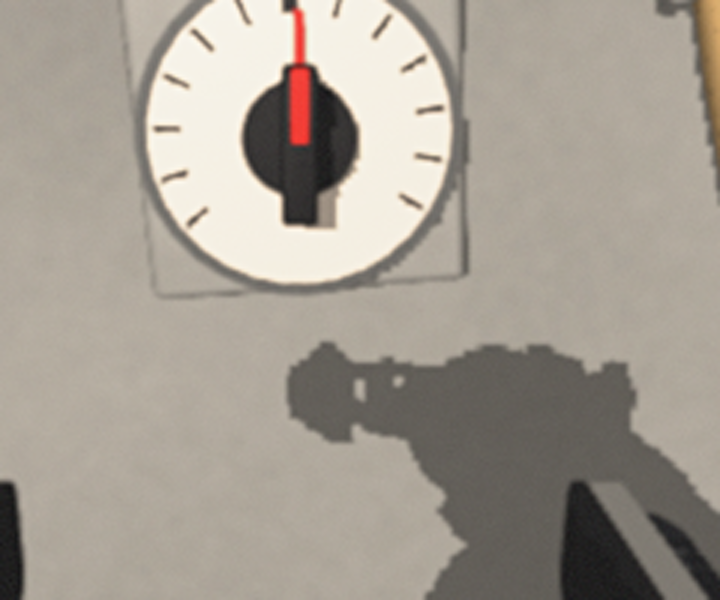

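The pointer is close to zero, within a few degrees. I'll measure that more precisely.

Run:
```python
from h import *
s=load('w2');i=cv2.imread('pics/w2.png').astype(int)
B,G,Rr=i[...,0],i[...,1],i[...,2]
sub=np.zeros(i.shape[:2],bool);sub[70:200,260:380]=1
red=(Rr>150)&(G<110)&(B<110)&sub
n,l,stt,c=cv2.connectedComponentsWithStats(red.astype(np.uint8))
for k in range(1,n): 
  if stt[k,4]>3: print('red',stt[k],c[k])
wh=((G>200)&sub).astype(np.uint8); wh=np.zeros_like(wh); wh[90:200,260:380]=((G[90:200,260:380]>190)).astype(np.uint8)
cs,_=cv2.findContours(((G>190).astype(np.uint8)),cv2.RETR_EXTERNAL,cv2.CHAIN_APPROX_NONE)
cs=[k for k in cs if cv2.contourArea(k)>3000 and cv2.pointPolygonTest(k,(303,160),False)>=0]; e=cv2.fitEllipse(cv2.convexHull(cs[0])); print(e)
dk=(G<90); dk2=np.zeros_like(dk); dk2[88:103,305:330]=dk[88:103,305:330]; ys,xs=np.nonzero(dk2); print('mark',xs.mean(),ys.mean(),len(xs),ys.min(),ys.max())
D=px2w(s,*e[0],.053)
an=lambda v:np.degrees(np.arctan2(v[1],v[0]))
print(D,an(px2w(s,xs.mean(),ys.mean(),.053)-D))
for k in range(1,n):
  if stt[k,4]>3: print(an(px2w(s,*c[k],.053)-D),an(px2w(s,*c[k],.06)-D))
ys,xs=np.nonzero(red)
for y in range(84,150,4): 
  m=red[y]; 
  if m.any(): print(y,np.nonzero(m)[0].mean())
```

```text
red [311  85  10   8  51] [315.45098039  88.31372549]
red [317 103   4  18  38] [319.34210526 111.07894737]
red [317 123   6  25 150] [319.5 135. ]
((319.1673583984375, 142.44580078125), (101.48186492919922, 102.89839935302734), 0.6480197310447693)
mark 315.86 94.02 50 88 102
[ 0.50524366 -0.33661325  0.053     ] -0.9382127778427064
-0.9175522153775296 -0.9151730579260292
-5.234777826897056 -5.14033502798179
-7.511406522507904 -6.962575527296774
88 316.0
92 315.5
104 319.0
108 319.5
112 319.5
116 319.5
120 319.5
124 319.5
128 319.5
132 319.5
136 319.5
140 319.5
144 319.5
```

Request:
carry_out(commands=[[1,[44,2,60],[0,0,0]],[1,[44,2,110],[0,0,0]],[1,[44,2,168],[0,0,0]],[1,[44,2,168],[0,0,0]],[-1,[44,2,168],[0,0,0]],[-1,[44,2,168],[0,0,0]],[-1,[44,2,168],[0,0,0]],[-1,[44,2,168],[0,0,0]]])

```text
time_s: 6.2
eef_pos: [0.5058, -0.337, 0.0703]
tool_rot: [0.001, 0.999, -0.043, 0.001]
contact_force: [-0.6, 0.5, -0.1]
gripper_width: 0.143
grip_force: 0.0
```

Request:
carry_out(commands=[[-1,[0,0,0],[0,0,0]],[-1,[0,0,0],[0,0,0]],[-1,[0,0,0],[0,0,0]],[-1,[0,0,0],[0,0,-2]],[-1,[0,0,0],[0,0,-4]],[-1,[0,0,0],[0,0,-4.3]],[-1,[0,0,0],[0,0,-4.3]],[-1,[0,0,0],[0,0,-4.3]]])

```text
time_s: 7.2
eef_pos: [0.5058, -0.3369, 0.0704]
tool_rot: [0.0, 1.0, -0.006, 0.001]
contact_force: [0.4, 0.7, 6.3]
gripper_width: 0.131
grip_force: 51.2
```

Request:
carry_out(commands=[[1,[0,0,0],[0,0,0]],[1,[0,0,0],[0,0,0]],[1,[0,0,0],[0,0,0]],[1,[0,0,-60],[0,0,0]],[1,[-60,0,-120],[0,0,0]],[1,[-60,0,-170],[0,0,0]],[1,[-60,0,-170],[0,0,0]],[1,[-60,0,-170],[0,0,0]]])

```text
time_s: 8.2
eef_pos: [0.4456, -0.3362, 0.2393]
tool_rot: [0.0, 1.0, -0.006, 0.0]
contact_force: [0.1, 0.3, -0.7]
gripper_width: 1.003
grip_force: 0.0
```

```bash
cat > knob.py <<'E'
from h import *
import sys
s=snap('wrist',sys.argv[1]);i=s['color'].astype(int);B,G,Rr=i[...,0],i[...,1],i[...,2]
cs,_=cv2.findContours(((G>190).astype(np.uint8)),cv2.RETR_EXTERNAL,cv2.CHAIN_APPROX_NONE)
u,v=w2px(s,[.5052,-.3366,.053])[0]
cs=[k for k in cs if cv2.contourArea(k)>2000 and cv2.pointPolygonTest(k,(u,v),True)>-30]; e=cv2.fitEllipse(cv2.convexHull(cs[0]))
D=px2w(s,*e[0],.053);an=lambda v:np.degrees(np.arctan2(v[1],v[0]))
n,l,stt,c=cv2.connectedComponentsWithStats(((Rr>150)&(G<110)&(B<110)).astype(np.uint8))
print(e,D)
for k in range(1,n):
  p=px2w(s,*c[k],.053)
  if stt[k,4]>3 and np.linalg.norm(p-D)<.07: print(stt[k],an(p-D),np.linalg.norm(p-D))
E
python3 knob.py w3; python3 -c "
from h import *
st()
z=.36
v=np.array([.50,.342,0])
T=down(173)
plan([([.40,-.05,.40],down(80)),([.42,.34,.30],T)])"
```

```text
((316.6744689941406, 126.93167877197266), (102.07151794433594, 105.07037353515625), 177.669677734375) [ 0.50529243 -0.33641866  0.053     ]
[313  68   9   8  56] -1.1201216004864079 0.05317087263731816
[314  86   6  45 213] -0.5498308052057748 0.015644759697343805
t 8.25 tcp [ 0.4455 -0.3359  0.2383] grip [ 0.4455 -0.3359  0.257 ] euler [  -0.7    0.  -180. ] F [-0.4  0.4  0.1] gw 0.997 gf 0.0 j [-46.  16.   3.  78.   0. 135.]
[-49.0, -285.4, -142.7] [-0.1, 0.0, -80.7]
[-33.5, -675.6, -42.4] [-0.1, -0.1, -173.7]
```

Request:
carry_out(commands=[[1,[-40,-30,-60],[0,0,-10]],[1,[-49,-90,-110],[0,0,-20]],[1,[-49,-140,-143],[0,0,-31]],[1,[-49,-200,-143],[0,0,-41]],[1,[-49,-260,-143],[0,0,-52]],[1,[-49,-310,-143],[0,0,-62]],[1,[-49,-370,-143],[0,0,-73]],[1,[-49,-430,-143],[0,0,-83]]])

```text
time_s: 9.25
eef_pos: [0.4015, 0.0967, 0.3808]
tool_rot: [-0.001, 0.751, 0.66, -0.001]
contact_force: [2.3, -0.1, -0.7]
gripper_width: 0.997
grip_force: 0.0
```

```bash
python3 -c "
from h import *
st()
plan([([.42,.34,.28],down(173))])"
```

```text
t 9.25 tcp [0.4015 0.0967 0.3808] grip [0.4015 0.0967 0.3995] euler [  82.7    0.  -179.9] F [ 2.3 -0.1 -0.7] gw 0.997 gf 0.0 j [ 2.  1.  6. 95. -0. 99.]
[243.7, -12.3, 119.4] [-0.1, -0.1, -90.3]
```

Request:
carry_out(commands=[[1,[244,-12,119],[0,0,-90]],[1,[244,-12,119],[0,0,-90]],[1,[244,-12,119],[0,0,-90]],[1,[244,-12,119],[0,0,-90]],[1,[244,-12,119],[0,0,-90]],[1,[244,-12,119],[0,0,-90]],[1,[244,-12,119],[0,0,-90]],[1,[244,-12,119],[0,0,-90]]])

```text
time_s: 10.25
eef_pos: [0.4219, 0.3382, 0.261]
tool_rot: [-0.002, 0.099, 0.995, -0.001]
contact_force: [-0.2, -0.9, -0.7]
gripper_width: 1.002
grip_force: 0.0
```

Run:
```python
from h import *
s=snap('wrist','w4'); st()
pv=np.array([.5103,.34,.06]);B=R.from_euler('z',-.12)
P=[pv]+[pv+B.apply([-np.sin(.42)*d,0,np.cos(.42)*d]) for d in(.04,.07,.084)]+[pv+B.apply([a,b,0]) for a in(-.055,.055) for b in (-.05,.05)]
u=w2px(s,np.array(P)); print(u.round(0).tolist())
i=s['color'].copy()
c=u.mean(0).astype(int); x0=max(0,c[0]-130);y0=max(0,c[1]-100)
cv2.imwrite('pics/w4c.png',cv2.resize(i[y0:y0+200,x0:x0+260],None,fx=3,fy=3,interpolation=cv2.INTER_CUBIC));print(x0,y0)
```

```text
t 10.3 tcp [0.4219 0.3382 0.2611] grip [0.422  0.3382 0.2798] euler [ 169.2   -0.2 -179.9] F [ 0.3 -0.6  0.7] gw 0.999 gf 0.0 j [30. 14.  4. 81.  0. 41.]
[[333.0, 251.0], [334.0, 251.0], [334.0, 252.0], [334.0, 252.0], [287.0, 211.0], [373.0, 204.0], [297.0, 293.0], [375.0, 287.0]]
203 150
```

View pics/w4c.png

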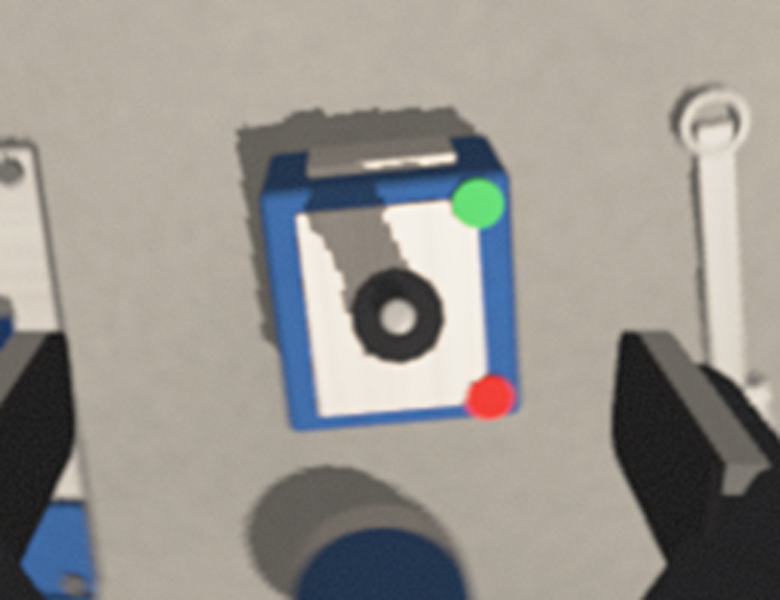

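The crop looks almost straight down the lever. Lip and tip are centred at (398,315), and the top-face corners are at (262,190), (512,178), (520,405) and (293,430).

Run:
```python
from h import *
s=load('w4')
f=lambda x,y:(203+x/3,150+y/3)
W=[px2w(s,*f(*p),.06)[:2] for p in[(262,190),(512,178),(520,405),(293,430)]]
th,t,r=rig([[-.055,-.05],[-.055,.05],[.055,.05],[.055,-.05]],W);print(th,t,r.round(4).tolist())
tip=px2w(s,*f(398,315),.06+.084*np.cos(.42));lip=px2w(s,*f(398,315),.06+.07*np.cos(.42))
Rm=np.array([[np.cos(th),-np.sin(th)],[np.sin(th),np.cos(th)]])
print((tip[:2]-t)@Rm,-.084*np.sin(.42),(lip[:2]-t)@Rm,-.07*np.sin(.42))
pv=np.r_[t,.06]
B=R.from_euler('z',th)
def pose(d,a): return pv+B.apply([np.sin(a)*d,0,np.cos(a)*d]),tilt(th,a)
plan([pose(.15,-.42),pose(.056,-.42)])
T=pose(.056,-.42); 
tcp=T[0]+T[1].apply([0,0,OFF])
print('swing')
plan([pose(.056,-.42),pose(.070,-.42)]+[pose(.070,-.42+k*.84/6) for k in range(1,7)],tcp,T[1])
```

```text
-0.10799078759311673 [0.51259565 0.3424921 ] [[0.0009, 0.0009], [0.0045, -0.0016], [-0.0046, -0.001], [-0.0008, 0.0018]]
[-0.03323796 -0.00133258] -0.034251878057003894 [-0.02698107 -0.00107541] -0.028543231714169913
[-35.1, 17.1, 81.1] [-1.1, -24.2, -4.5]
[-73.5, 20.4, 166.8] [-1.1, -24.2, -4.5]
swing
[0.0, 0.0, 0.0] [0.0, 0.0, 0.0]
[-0.0, 0.0, -14.0] [0.0, 0.0, 0.0]
[-7.2, 0.0, -13.5] [-0.0, 8.0, 0.0]
[-14.2, 0.0, -12.0] [0.0, 16.0, 0.0]
[-20.9, 0.0, -9.5] [0.0, 24.1, 0.0]
[-27.2, 0.0, -6.2] [0.0, 32.1, -0.0]
[-33.0, 0.0, -1.9] [0.0, 40.1, 0.0]
[-38.2, 0.0, 3.1] [0.0, 48.1, 0.0]
```

Request:
carry_out(commands=[[1,[-35,16,80],[-1,-24,-4.5]],[1,[-35,16,80],[-1,-24,-4.5]],[1,[-35,16,80],[-1,-24,-4.5]],[1,[-35,16,80],[-1,-24,-4.5]],[1,[-54,17.5,124],[-1,-24,-4.5]],[1,[-73,19,167],[-1,-24,-4.5]],[1,[-73,19,167],[-1,-24,-4.5]],[1,[-73,19,167],[-1,-24,-4.5]]])

```text
time_s: 11.3
eef_pos: [0.4983, 0.342, 0.0972]
tool_rot: [0.208, 0.062, 0.976, -0.012]
contact_force: [0.1, -0.2, 0.0]
gripper_width: 0.999
grip_force: 0.0
```

Request:
carry_out(commands=[[-1,[0,0,0],[0,0,0]],[-1,[0,0,0],[0,0,0]],[-1,[0,0,0],[0,0,0]],[-1,[0,0,0],[0,0,0]],[-1,[0,0,0],[0,0,0]],[-1,[0,0,0],[0,0,0]]], grip_force=60)

```text
time_s: 12.05
eef_pos: [0.4976, 0.3416, 0.0973]
tool_rot: [0.208, 0.061, 0.976, -0.013]
contact_force: [-5.3, -1.0, 6.7]
gripper_width: 0.339
grip_force: 58.3
```

Run:
```python
from h import *
st()
pv=np.array([.512,.341,.06]);th=-.107
B=R.from_euler('z',th); o=bot.observe(); g=np.array(o['eef_pos'])-q(o['tool_rot']).apply([0,0,OFF])-pv
print(B.inv().apply(g), .056*np.sin(-.42),.056*np.cos(.42)); T=tilt(th,-.42); print((T.inv()*q(o['tool_rot'])).as_rotvec(degrees=True))
```

```text
t 12.05 tcp [0.4976 0.3416 0.0973] grip [0.49   0.3426 0.1144] euler [172.8  24.1 179.9] F [-5.3 -1.   6.7] gw 0.339 gf 58.3 j [ 34.  15. -24.  32. -16.  39.]
[-0.02202318 -0.0007823   0.05437992] -0.02283458537133593 0.051132980657489266
[ 0.36543835 -0.01294178  0.96048742]
```

Request:
carry_out(commands=[[-1,[0,0,-8],[0,0,0]],[-1,[0,0,-14.5],[0,0,0]],[-1,[-7.6,0,-14],[0,8,0]],[-1,[-15,0,-12.4],[0,16,0]],[-1,[-22.1,0,-9.8],[0,24,0]],[-1,[-28.8,0,-6.2],[0,32,0]],[-1,[-34.9,0,-1.8],[0,40,0]],[-1,[-40.4,0,3.5],[0,48,0]]])

```text
time_s: 13.05
eef_pos: [0.5354, 0.3372, 0.1099]
tool_rot: [-0.21, 0.061, 0.976, 0.014]
contact_force: [-2.6, 2.4, -5.7]
gripper_width: 0.337
grip_force: 59.7
```

Request:
carry_out(commands=[[-1,[0,0,0],[0,0,0]],[-1,[0,0,0],[0,0,0]],[1,[0,0,0],[0,0,0]],[1,[0,0,0],[0,0,0]],[1,[0,0,0],[0,0,0]],[1,[0,0,0],[0,0,0]],[1,[0,0,-50],[0,0,0]],[1,[0,0,-90],[0,0,0]]])

```text
time_s: 14.05
eef_pos: [0.5722, 0.3321, 0.1934]
tool_rot: [-0.207, 0.061, 0.976, 0.013]
contact_force: [0.5, 0.9, -0.3]
gripper_width: 1.004
grip_force: 0.0
```

Run:
```python
from h import *
st(); a=snap('wrist','w5')['color'];s=snap('scene','s5');b=s['color']
u=w2px(s,[.512,.341,.1])[0].astype(int);print(u)
b=cv2.resize(b[u[1]-50:u[1]+50,u[0]-50:u[0]+50],None,fx=4,fy=4,interpolation=cv2.INTER_CUBIC)
a=a[:,120:520]
cv2.imwrite('pics/m5.png',np.hstack([a,b]))
```

```text
t 14.05 tcp [0.5722 0.3321 0.1934] grip [0.5797 0.3311 0.2105] euler [172.9 -24.  179.9] F [ 0.5  0.9 -0.3] gw 1.004 gf 0.0 j [ 18.  42.  38. 107.  10.  24.]
[391 137]
```

View pics/m5.png

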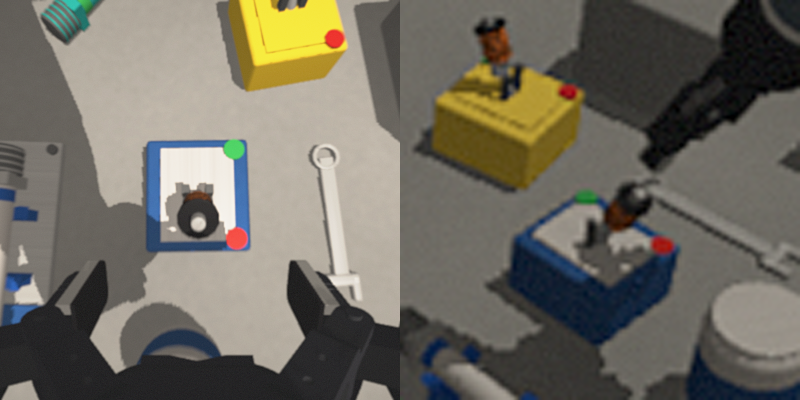

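The lever is at OFF with the collar down, and the gripper is clear. I'll start on the tubes, blue first.

```bash
cat >> h.py <<'E'
RT=np.array([.5155,.0122]);RTH=-.162
def cr(k,z,dx=0):
    y=(-.1275,-.0425,.0425,.1275)[k-1]; c,s=np.cos(RTH),np.sin(RTH)
    return np.array([RT[0]+c*dx-s*y,RT[1]+s*dx+c*y,z])
Y=np.degrees(RTH)+180
E
python3 - <<'E'
from h import *
plan([(cr(4,.24),down(Y)),(cr(4,.12),down(Y)),(cr(4,.053),down(Y))]); print([cr(k,0).round(4).tolist() for k in (1,2,3,4)],Y)
E
```

```text
[22.8, -197.2, -19.0] [-0.2, -23.7, 2.1]
[-25.3, -197.6, 91.0] [-0.2, -23.7, 2.1]
[-52.2, -197.8, 152.3] [-0.2, -23.7, 2.1]
[[0.4949, -0.1136, 0.0], [0.5086, -0.0297, 0.0], [0.5224, 0.0541, 0.0], [0.5361, 0.138, 0.0]] 170.71808371888068
```

Request:
carry_out(commands=[[1,[23,-60,-19],[0,-10,1]],[1,[23,-120,-19],[0,-20,2]],[1,[23,-180,-19],[0,-24,2]],[1,[23,-197,-19],[0,-24,2]],[1,[23,-197,-19],[0,-24,2]],[1,[23,-197,-19],[0,-24,2]]])

```text
time_s: 14.9
eef_pos: [0.5344, 0.1389, 0.2182]
tool_rot: [-0.0, 0.079, 0.997, -0.003]
contact_force: [0.2, 0.5, -0.6]
gripper_width: 1.004
grip_force: 0.0
```

Run:
```python
from h import *
s=snap('wrist','w6'); st()
i=s['color'].copy()
for k,c in((4,(255,0,255)),(3,(0,255,255))):
    for dx,z in((-.1,.053),(0,.066),(.1,.053)):
        u=w2px(s,cr(k,z,dx))[0].astype(int); print(k,dx,u); cv2.drawMarker(i,u.tolist(),c,0,10,1)
cv2.imwrite('pics/w6m.png',i)
```

```text
t 14.95 tcp [0.5345 0.1392 0.218 ] grip [0.5345 0.1393 0.2367] euler [ 170.9   -0.  -179.6] F [-0.1  0.1 -0.5] gw 1.0 gf 0.0 j [ 6. 15.  0. 75. -0. 15.]
4 -0.1 [317  85]
4 0 [317 193]
4 0.1 [316 276]
3 -0.1 [226  85]
3 0 [231 192]
3 0.1 [241 275]
```

View pics/w6m.png

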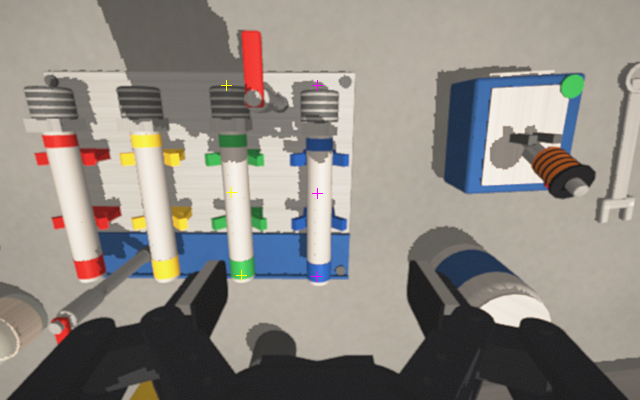

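Markers line up with the blue tube to about 2 px (tube axis at u≈319, strainer at the top near v≈85). Gripping it now.

Request:
carry_out(commands=[[1,[-1.5,0,60],[0,0,0]],[1,[-1.5,0,120],[0,0,0]],[1,[-1.5,0,160],[0,0,0]],[1,[-1.5,0,183],[0,0,0]],[1,[-1.5,0,183],[0,0,0]],[-1,[-1.5,0,183],[0,0,0]],[-1,[-1.5,0,183],[0,0,0]],[-1,[-1.5,0,183],[0,0,0]]], grip_force=80)

```text
time_s: 15.95
eef_pos: [0.5361, 0.1372, 0.0362]
tool_rot: [0.001, 0.079, 0.997, -0.003]
contact_force: [0.2, -0.2, 0.0]
gripper_width: 0.376
grip_force: 0.0
```

Request:
carry_out(commands=[[-1,[0,0,0],[0,0,0]],[-1,[0,0,0],[0,0,0]],[-1,[0,0,0],[0,0,0]],[-1,[0,0,-20],[0,0,0]],[-1,[0,0,-60],[0,0,0]],[-1,[0,0,-120],[0,0,0]],[-1,[0,0,-170],[0,0,0]],[-1,[0,0,-187],[0,0,0]]])

```text
time_s: 16.95
eef_pos: [0.5365, 0.1383, 0.226]
tool_rot: [0.002, 0.079, 0.997, -0.003]
contact_force: [-0.3, -0.6, -2.8]
gripper_width: 0.279
grip_force: 78.8
```

Run:
```python
from h import *
st()
```

```text
t 16.95 tcp [0.5365 0.1383 0.226 ] grip [0.5364 0.1384 0.2447] euler [ 170.9    0.3 -179.7] F [-0.3 -0.6 -2.8] gw 0.279 gf 78.8 j [ 6. 15.  1. 76. -0. 15.]
```

Request:
carry_out(commands=[[-1,[0,0,0],[0,0,-10]],[-1,[0,0,0],[0,0,-20]],[-1,[0,0,0],[0,0,-30]],[-1,[0,0,0],[0,0,-40]],[-1,[0,0,0],[0,0,-50]],[-1,[0,0,0],[0,0,-60]],[-1,[0,0,0],[0,0,-70]],[-1,[0,0,0],[0,0,-80]]])

```text
time_s: 17.95
eef_pos: [0.5355, 0.1381, 0.2224]
tool_rot: [-0.002, -0.582, 0.813, -0.002]
contact_force: [0.7, -0.2, -2.7]
gripper_width: 0.278
grip_force: 79.0
```

Request:
carry_out(commands=[[-1,[0,0,0],[0,0,-10]],[-1,[0,0,0],[0,0,-20]],[-1,[0,0,0],[0,0,-30]],[-1,[0,0,0],[0,0,-40]],[-1,[0,0,0],[0,0,-50]],[-1,[0,0,0],[0,0,-60]],[-1,[0,0,0],[0,0,-70]],[-1,[0,0,0],[0,0,-80]]])

```text
time_s: 18.95
eef_pos: [0.5355, 0.1381, 0.2224]
tool_rot: [0.003, 0.969, -0.249, 0.0]
contact_force: [-0.4, -0.6, -2.4]
gripper_width: 0.279
grip_force: 79.0
```

Request:
carry_out(commands=[[-1,[0,0,0],[0,0,-10]],[-1,[0,0,0],[0,0,-20]],[-1,[0,0,0],[0,0,-20]],[-1,[0,0,0],[0,0,-20]]])

```text
time_s: 19.45
eef_pos: [0.5356, 0.1382, 0.2224]
tool_rot: [0.003, 0.997, -0.081, -0.0]
contact_force: [-0.3, -0.2, -3.1]
gripper_width: 0.281
grip_force: 79.0
```

Run:
```python
from h import *
st()
plan([(cr(4,.12)+[0,.001,0],down(Y+180)),(cr(4,.0545)+[0,.001,0],down(Y+180))])
```

```text
t 19.45 tcp [0.5356 0.1382 0.2224] grip [0.5356 0.1383 0.2411] euler [ -9.3  -0.  179.6] F [-0.3 -0.2 -3.1] gw 0.281 gf 79.0 j [   6.   15.    1.   75.   -0. -165.]
[0.3, -1.7, 121.1] [0.4, -0.0, -0.0]
[0.2, -2.1, 186.6] [0.4, -0.0, -0.0]
```

Request:
carry_out(commands=[[-1,[0,-1,60],[0,0,0]],[-1,[0,-1,110],[0,0,0]],[-1,[0,-1,150],[0,0,0]],[-1,[0,-1,175],[0,0,0]],[-1,[0,-1,186],[0,0,0]],[-1,[0,-1,186],[0,0,0]],[1,[0,-1,186],[0,0,0]],[1,[0,-1,186],[0,0,0]]])

```text
time_s: 20.45
eef_pos: [0.5362, 0.1379, 0.0369]
tool_rot: [0.003, 0.997, -0.08, 0.001]
contact_force: [-0.1, -0.6, 0.5]
gripper_width: 0.689
grip_force: 0.0
```

Request:
carry_out(commands=[[1,[0,0,0],[0,0,0]],[1,[0,0,0],[0,0,0]],[1,[0,0,-40],[0,0,0]],[1,[0,0,-100],[0,0,0]],[1,[0,0,-160],[0,0,0]],[1,[0,0,-186],[0,0,0]],[1,[0,0,-186],[0,0,0]]])

```text
time_s: 21.32
eef_pos: [0.5368, 0.1393, 0.2245]
tool_rot: [0.003, 0.997, -0.079, 0.002]
contact_force: [-0.2, 0.8, -0.4]
gripper_width: 1.003
grip_force: 0.0
```

Run:
```python
from h import *
st()
s=snap('wrist','w7')
i=s['color'].copy()
for k,c in((4,(255,0,255)),(3,(0,255,255))):
    for dx in(-.1,0,.1):
        u=w2px(s,cr(k,.053,dx))[0].astype(int); cv2.drawMarker(i,u.tolist(),c,0,10,1)
cv2.imwrite('pics/w7m.png',i)
plan([(cr(3,.24),down(Y+180)),(cr(3,.054),down(Y+180))])
```

```text
t 21.32 tcp [0.5368 0.1393 0.2245] grip [0.5367 0.1394 0.2432] euler [ -9.1  -0.3 179.7] F [-0.2  0.8 -0.4] gw 1.003 gf 0.0 j [   6.   15.    1.   75.   -0. -165.]
[-0.1, 86.2, 1.9] [0.4, -0.1, 0.2]
[-0.4, 85.0, 187.9] [0.4, -0.1, 0.2]
```

View pics/w7m.png

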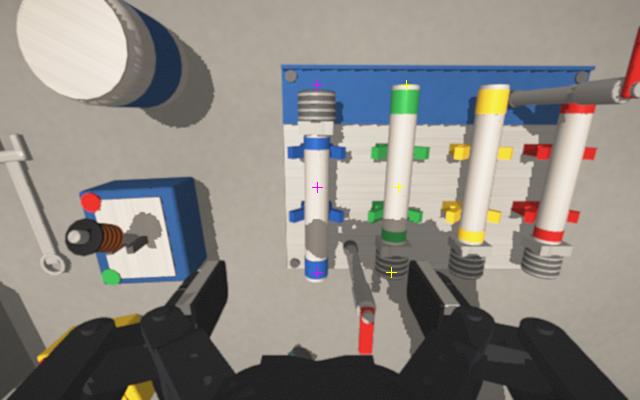

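Blue is reversed and seated: strainer at (317,105) over the tray, within about 4 px. Green next, starting from this orientation.

Request:
carry_out(commands=[[1,[0,60,0],[0,0,0]],[1,[0,85,20],[0,0,0]],[1,[0,85,80],[0,0,0]],[1,[0,85,140],[0,0,0]],[1,[0,85,175],[0,0,0]],[1,[0,85,188],[0,0,0]],[1,[0,85,188],[0,0,0]],[-1,[0,85,188],[0,0,0]]])

```text
time_s: 22.38
eef_pos: [0.5232, 0.0541, 0.036]
tool_rot: [0.003, 0.997, -0.079, 0.001]
contact_force: [0.1, -0.1, 0.3]
gripper_width: 0.816
grip_force: 0.0
```

Request:
carry_out(commands=[[-1,[0,0,0],[0,0,0]],[-1,[0,0,0],[0,0,0]],[-1,[0,0,0],[0,0,0]],[-1,[0,0,0],[0,0,0]],[-1,[0,0,0],[0,0,0]],[-1,[0,0,-20],[0,0,0]],[-1,[0,0,-70],[0,0,0]],[-1,[0,0,-120],[0,0,0]]])

```text
time_s: 23.38
eef_pos: [0.5219, 0.0549, 0.156]
tool_rot: [0.003, 0.997, -0.079, -0.001]
contact_force: [1.7, -0.2, -2.8]
gripper_width: 0.276
grip_force: 78.8
```

Request:
carry_out(commands=[[-1,[0,0,-50],[0,0,0]],[-1,[0,0,-68],[0,0,0]],[-1,[0,0,-68],[0,0,10]],[-1,[0,0,-68],[0,0,20]],[-1,[0,0,-68],[0,0,30]],[-1,[0,0,-68],[0,0,40]],[-1,[0,0,-68],[0,0,50]],[-1,[0,0,-68],[0,0,60]]])

```text
time_s: 24.38
eef_pos: [0.5222, 0.0553, 0.2227]
tool_rot: [0.003, 0.822, -0.569, 0.001]
contact_force: [0.1, -0.8, -2.7]
gripper_width: 0.277
grip_force: 78.9
```

Request:
carry_out(commands=[[-1,[0,0,0],[0,0,10]],[-1,[0,0,0],[0,0,20]],[-1,[0,0,0],[0,0,30]],[-1,[0,0,0],[0,0,40]],[-1,[0,0,0],[0,0,50]],[-1,[0,0,0],[0,0,60]],[-1,[0,0,0],[0,0,70]],[-1,[0,0,0],[0,0,80]]])

```text
time_s: 25.38
eef_pos: [0.5221, 0.0553, 0.2227]
tool_rot: [-0.001, -0.264, 0.965, -0.003]
contact_force: [1.1, -0.6, -2.5]
gripper_width: 0.278
grip_force: 78.9
```

Request:
carry_out(commands=[[-1,[0,0,0],[0,0,10]],[-1,[0,0,0],[0,0,20]],[-1,[0,0,0],[0,0,30]],[-1,[0,0,0],[0,0,40]],[-1,[0,0,0],[0,0,40]],[-1,[0,0,0],[0,0,40]]])

```text
time_s: 26.12
eef_pos: [0.5223, 0.0553, 0.2228]
tool_rot: [-0.0, 0.077, 0.997, -0.003]
contact_force: [1.6, 0.1, -3.4]
gripper_width: 0.279
grip_force: 78.9
```

Run:
```python
from h import *
st()
plan([(cr(3,.055)+[0,.001,0],down(Y))])
```

```text
t 26.12 tcp [0.5223 0.0553 0.2228] grip [0.5224 0.0554 0.2415] euler [ 171.1    0.  -179.6] F [ 1.6  0.1 -3.4] gw 0.279 gf 78.9 j [-3. 13. -3. 74. -0.  6.]
[-0.0, 1.1, 186.5] [-0.4, 0.0, 0.4]
```

Request:
carry_out(commands=[[-1,[0,1,60],[0,0,0]],[-1,[0,1,110],[0,0,0]],[-1,[0,1,150],[0,0,0]],[-1,[0,1,175],[0,0,0]],[-1,[0,1,186],[0,0,0]],[-1,[0,1,186],[0,0,0]],[1,[0,1,186],[0,0,0]],[1,[0,1,186],[0,0,0]]])

```text
time_s: 27.12
eef_pos: [0.5232, 0.055, 0.0376]
tool_rot: [0.001, 0.079, 0.997, -0.003]
contact_force: [0.0, 0.2, -0.2]
gripper_width: 0.695
grip_force: 0.0
```

Request:
carry_out(commands=[[1,[0,0,0],[0,0,0]],[1,[0,0,0],[0,0,0]],[1,[0,0,-40],[0,0,0]],[1,[0,0,-100],[0,0,0]],[1,[0,0,-160],[0,0,0]],[1,[0,-40,-186],[0,0,0]],[1,[0,-85,-186],[0,0,0]],[1,[0,-85,-186],[0,0,0]]])

```text
time_s: 28.12
eef_pos: [0.509, -0.0298, 0.2239]
tool_rot: [0.0, 0.081, 0.997, -0.004]
contact_force: [-0.4, 0.0, -0.5]
gripper_width: 1.0
grip_force: 0.0
```

Run:
```python
from h import *
st()
s=snap('wrist','w8')
i=s['color'].copy()
for k in(1,2,3,4):
    for dx in(-.1,0,.1):
        u=w2px(s,cr(k,.053,dx))[0].astype(int); cv2.drawMarker(i,u.tolist(),(255,0,255),0,10,1)
cv2.imwrite('pics/w8m.png',i)
plan([(cr(2,.054),down(Y))])
```

```text
t 28.12 tcp [ 0.509  -0.0298  0.2239] grip [ 0.509  -0.0297  0.2426] euler [ 1.707e+02  1.000e-01 -1.796e+02] F [-0.4  0.  -0.5] gw 1.0 gf 0.0 j [-13.  11.  -5.  74.  -0.  -3.]
[0.3, 0.1, 188.3] [-0.4, 0.0, 0.0]
```

View pics/w8m.png

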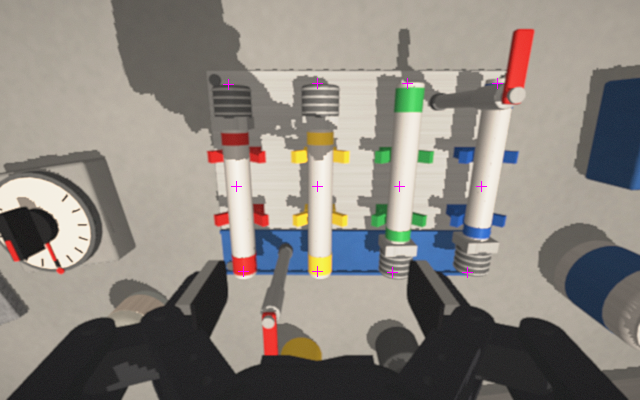

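Green and blue are both reversed and seated, and yellow and red are still in their start positions. Yellow now.

Request:
carry_out(commands=[[1,[0,1,60],[0,0,0]],[1,[0,1,120],[0,0,0]],[1,[0,1,170],[0,0,0]],[1,[0,1,188],[0,0,0]],[1,[0,1,188],[0,0,0]],[-1,[0,1,188],[0,0,0]],[-1,[0,1,188],[0,0,0]],[-1,[0,1,188],[0,0,0]]])

```text
time_s: 29.18
eef_pos: [0.5097, -0.0279, 0.0362]
tool_rot: [0.001, 0.079, 0.997, -0.003]
contact_force: [0.1, -0.2, 0.3]
gripper_width: 0.38
grip_force: 0.0
```

Request:
carry_out(commands=[[-1,[0,0,0],[0,0,0]],[-1,[0,0,0],[0,0,0]],[-1,[0,0,0],[0,0,0]],[-1,[0,0,-20],[0,0,0]],[-1,[0,0,-70],[0,0,0]],[-1,[0,0,-120],[0,0,0]],[-1,[0,0,-180],[0,0,0]],[-1,[0,0,-188],[0,0,0]]])

```text
time_s: 30.18
eef_pos: [0.5107, -0.0269, 0.2274]
tool_rot: [0.003, 0.079, 0.997, -0.004]
contact_force: [0.1, 0.7, -4.2]
gripper_width: 0.28
grip_force: 79.2
```

Request:
carry_out(commands=[[-1,[0,0,0],[0,0,10]],[-1,[0,0,0],[0,0,20]],[-1,[0,0,0],[0,0,30]],[-1,[0,0,0],[0,0,40]],[-1,[0,0,0],[0,0,50]],[-1,[0,0,0],[0,0,60]],[-1,[0,0,0],[0,0,70]],[-1,[0,0,0],[0,0,80]]])

```text
time_s: 31.18
eef_pos: [0.5087, -0.0266, 0.222]
tool_rot: [0.001, 0.704, 0.711, -0.003]
contact_force: [0.3, 0.2, -4.0]
gripper_width: 0.279
grip_force: 79.1
```

Request:
carry_out(commands=[[-1,[0,0,0],[0,0,10]],[-1,[0,0,0],[0,0,20]],[-1,[0,0,0],[0,0,30]],[-1,[0,0,0],[0,0,40]],[-1,[0,0,0],[0,0,50]],[-1,[0,0,0],[0,0,60]],[-1,[0,0,0],[0,0,70]],[-1,[0,0,0],[0,0,80]]])

```text
time_s: 32.17
eef_pos: [0.5087, -0.0266, 0.222]
tool_rot: [0.003, 0.996, 0.092, -0.002]
contact_force: [0.7, 1.0, -3.7]
gripper_width: 0.275
grip_force: 79.1
```

Request:
carry_out(commands=[[-1,[0,0,0],[0,0,10]],[-1,[0,0,0],[0,0,19]],[-1,[0,0,0],[0,0,19]],[-1,[0,0,0],[0,0,19]]])

```text
time_s: 32.67
eef_pos: [0.509, -0.0266, 0.2228]
tool_rot: [0.003, 0.998, -0.069, -0.001]
contact_force: [0.5, -0.3, -3.6]
gripper_width: 0.274
grip_force: 79.0
```

Run:
```python
from h import *
st()
plan([(cr(2,.055)+[0,.001,0],down(Y+180))])
```

```text
t 32.67 tcp [ 0.509  -0.0266  0.2228] grip [ 0.5091 -0.0265  0.2415] euler [ -7.9   0.  179.6] F [ 0.5 -0.3 -3.6] gw 0.274 gf 79.0 j [-12.  11.  -5.  74.  -0. 176.]
[0.0, 1.0, 186.5] [0.4, 0.0, 1.4]
```

Request:
carry_out(commands=[[-1,[0,1,60],[0,0,1.4]],[-1,[0,1,110],[0,0,1.4]],[-1,[0,1,150],[0,0,1.4]],[-1,[0,1,175],[0,0,1.4]],[-1,[0,1,186],[0,0,1.4]],[-1,[0,1,186],[0,0,1.4]],[1,[0,1,186],[0,0,1.4]],[1,[0,1,186],[0,0,1.4]]])

```text
time_s: 33.67
eef_pos: [0.5097, -0.029, 0.0382]
tool_rot: [0.003, 0.997, -0.083, 0.001]
contact_force: [-0.5, 0.3, 0.5]
gripper_width: 0.692
grip_force: 0.0
```

Request:
carry_out(commands=[[1,[0,0,0],[0,0,0]],[1,[0,0,0],[0,0,0]],[1,[0,0,-40],[0,0,0]],[1,[0,0,-100],[0,0,0]],[1,[0,0,-160],[0,0,0]],[1,[0,40,-186],[0,0,0]],[1,[0,85,-186],[0,0,0]],[1,[0,85,-186],[0,0,0]]])

```text
time_s: 34.67
eef_pos: [0.4949, -0.1137, 0.2243]
tool_rot: [0.004, 0.996, -0.084, 0.0]
contact_force: [0.4, 0.3, -0.3]
gripper_width: 0.999
grip_force: 0.0
```

Run:
```python
from h import *
st()
s=snap('wrist','w9')
i=s['color'].copy()
for k in(1,2,3,4):
    for dx in(-.1,0,.1):
        u=w2px(s,cr(k,.053,dx))[0].astype(int); cv2.drawMarker(i,u.tolist(),(255,0,255),0,10,1)
cv2.imwrite('pics/w9m.png',i)
plan([(cr(1,.054)+[0,.0015,0],down(Y+180))])
```

```text
t 34.67 tcp [ 0.4949 -0.1137  0.2243] grip [ 0.4949 -0.1136  0.243 ] euler [-9.700e+00 -1.000e-01  1.796e+02] F [ 0.4  0.3 -0.3] gw 0.999 gf 0.0 j [-22.  11.  -5.  74.  -0. 167.]
[-0.1, -1.6, 188.7] [0.4, -0.0, -0.4]
```

View pics/w9m.png

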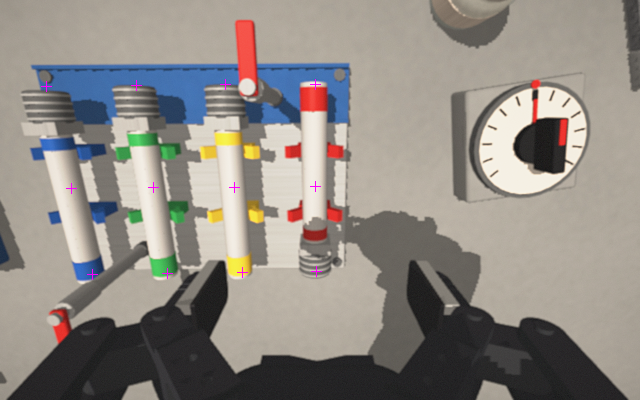

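Blue, green and yellow are all seated with their strainers over the tray. The gauge pointer at (534,105) is on the zero mark. Red is last.

Request:
carry_out(commands=[[1,[0,-1.5,60],[0,0,0]],[1,[0,-1.5,120],[0,0,0]],[1,[0,-1.5,170],[0,0,0]],[1,[0,-1.5,188],[0,0,0]],[1,[0,-1.5,188],[0,0,0]],[-1,[0,-1.5,188],[0,0,0]],[-1,[0,-1.5,188],[0,0,0]],[-1,[0,-1.5,188],[0,0,0]]])

```text
time_s: 35.72
eef_pos: [0.4957, -0.1113, 0.0368]
tool_rot: [0.003, 0.997, -0.083, 0.001]
contact_force: [0.1, 0.1, -1.1]
gripper_width: 0.377
grip_force: 0.0
```

Request:
carry_out(commands=[[-1,[0,0,0],[0,0,0]],[-1,[0,0,0],[0,0,0]],[-1,[0,0,0],[0,0,0]],[-1,[0,0,-20],[0,0,0]],[-1,[0,0,-70],[0,0,0]],[-1,[0,0,-120],[0,0,0]],[-1,[0,0,-180],[0,0,0]],[-1,[0,0,-188],[0,0,0]]])

```text
time_s: 36.72
eef_pos: [0.4967, -0.1105, 0.2281]
tool_rot: [0.004, 0.997, -0.083, 0.003]
contact_force: [0.4, -0.1, -2.6]
gripper_width: 0.278
grip_force: 79.0
```

Request:
carry_out(commands=[[-1,[0,0,0],[0,0,-10]],[-1,[0,0,0],[0,0,-20]],[-1,[0,0,0],[0,0,-30]],[-1,[0,0,0],[0,0,-40]],[-1,[0,0,0],[0,0,-50]],[-1,[0,0,0],[0,0,-60]],[-1,[0,0,0],[0,0,-70]],[-1,[0,0,0],[0,0,-80]]])

```text
time_s: 37.72
eef_pos: [0.4949, -0.1098, 0.2227]
tool_rot: [0.002, 0.815, 0.579, -0.003]
contact_force: [-0.8, 0.3, -2.1]
gripper_width: 0.278
grip_force: 78.9
```

Request:
carry_out(commands=[[-1,[0,0,0],[0,0,-10]],[-1,[0,0,0],[0,0,-20]],[-1,[0,0,0],[0,0,-30]],[-1,[0,0,0],[0,0,-40]],[-1,[0,0,0],[0,0,-50]],[-1,[0,0,0],[0,0,-60]],[-1,[0,0,0],[0,0,-70]],[-1,[0,0,0],[0,0,-80]]])

```text
time_s: 38.72
eef_pos: [0.4949, -0.1098, 0.2227]
tool_rot: [-0.0, 0.252, 0.968, -0.003]
contact_force: [0.7, 0.5, -2.2]
gripper_width: 0.281
grip_force: 78.9
```

Request:
carry_out(commands=[[-1,[0,0,0],[0,0,-10]],[-1,[0,0,0],[0,0,-20]],[-1,[0,0,0],[0,0,-20]],[-1,[0,0,0],[0,0,-20]]])

```text
time_s: 39.22
eef_pos: [0.4952, -0.1099, 0.2234]
tool_rot: [-0.0, 0.085, 0.996, -0.003]
contact_force: [1.1, -0.7, -1.9]
gripper_width: 0.274
grip_force: 78.9
```

Run:
```python
from h import *
st()
plan([(cr(1,.055)+[0,.001,0],down(Y))])
```

```text
t 39.23 tcp [ 0.4952 -0.1099  0.2234] grip [ 0.4952 -0.1098  0.2421] euler [ 170.3   -0.  -179.6] F [ 1.1 -0.7 -1.9] gw 0.274 gf 78.9 j [-22.  11.  -5.  74.  -0. -12.]
[-0.3, -1.5, 187.1] [-0.4, -0.0, -0.4]
```

Request:
carry_out(commands=[[-1,[0,-1,60],[0,0,0]],[-1,[0,-1,110],[0,0,0]],[-1,[0,-1,150],[0,0,0]],[-1,[0,-1,175],[0,0,0]],[-1,[0,-1,186],[0,0,0]],[-1,[0,-1,186],[0,0,0]],[1,[0,-1,186],[0,0,0]],[1,[0,-1,186],[0,0,0]]])

```text
time_s: 40.22
eef_pos: [0.4957, -0.1124, 0.0386]
tool_rot: [0.001, 0.083, 0.997, -0.003]
contact_force: [-0.0, -0.0, 0.2]
gripper_width: 0.696
grip_force: 0.0
```

Request:
carry_out(commands=[[1,[0,0,0],[0,0,0]],[1,[0,0,0],[0,0,0]],[1,[0,0,-40],[0,0,0]],[1,[0,0,-100],[0,0,0]],[1,[0,0,-160],[0,0,0]],[1,[20,60,-190],[0,0,0]],[1,[40,110,-200],[0,0,0]],[1,[40,110,-200],[0,0,0]]])

```text
time_s: 41.22
eef_pos: [0.4734, 0.0073, 0.2388]
tool_rot: [0.001, 0.081, 0.997, -0.003]
contact_force: [0.2, -0.9, -0.6]
gripper_width: 0.996
grip_force: 0.0
```

Run:
```python
from h import *
st()
s=snap('wrist','w10')
i=s['color'].copy()
for k in(1,2,3,4):
    for dx in(-.1,0,.1):
        u=w2px(s,cr(k,.053,dx))[0].astype(int); cv2.drawMarker(i,u.tolist(),(255,0,255),0,10,1)
cv2.imwrite('pics/w10m.png',i)
pv=np.array([.512,.341,.06]);th=-.107
B=R.from_euler('z',th)
def pose(d,a): return pv+B.apply([np.sin(a)*d,0,np.cos(a)*d]),tilt(th,a)
plan([pose(.15,.42),pose(.0585,.42)])
```

```text
t 41.23 tcp [0.4734 0.0073 0.2388] grip [0.4733 0.0074 0.2575] euler [ 170.8    0.2 -179.7] F [ 0.2 -0.9 -0.6] gw 0.996 gf 0.0 j [-9.  7. -8. 75. -0.  0.]
[-36.8, 340.4, 56.0] [0.3, 24.2, -3.2]
[0.6, 338.9, 139.5] [0.3, 24.2, -3.2]
```

View pics/w10m.png

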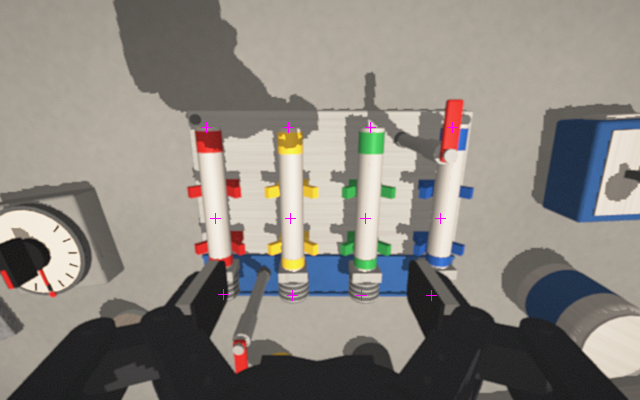

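All four tubes are reversed and seated. The next job is flipping the isolator back to RUN.

Request:
carry_out(commands=[[1,[-10,60,0],[0,8,-1]],[1,[-20,120,0],[0,16,-2]],[1,[-30,180,0],[0,24,-3]],[1,[-37,240,10],[0,24,-3]],[1,[-37,300,40],[0,24,-3]],[1,[-37,340,56],[0,24,-3]],[1,[-37,340,56],[0,24,-3]],[1,[-37,340,56],[0,24,-3]]])

```text
time_s: 42.28
eef_pos: [0.5671, 0.332, 0.1783]
tool_rot: [-0.208, 0.056, 0.976, 0.014]
contact_force: [0.0, -0.1, 0.4]
gripper_width: 0.998
grip_force: 0.0
```

Run:
```python
from h import *
st()
s=snap('wrist','w11')
pv=np.array([.512,.341,.06]);th=-.107
B=R.from_euler('z',th)
def pose(d,a): return pv+B.apply([np.sin(a)*d,0,np.cos(a)*d]),tilt(th,a)
u=w2px(s,[pose(.084,.42)[0],pose(.07,.42)[0]]); print(u)
i=s['color'].copy(); cv2.drawMarker(i,u[0].astype(int).tolist(),(255,0,255),0,10,1)
cv2.imwrite('pics/w11m.png',i)
plan([pose(.0585,.42)])
```

```text
t 42.27 tcp [0.5671 0.332  0.1783] grip [0.5747 0.3311 0.1954] euler [173.5 -24.  179.8] F [ 0.  -0.1  0.4] gw 0.998 gf 0.0 j [ 18.  42.  35. 105.  10.  23.]
[[320.66473258 227.05051247]
 [320.29120691 219.89393744]]
[2.6, 2.7, 91.7] [0.4, 0.1, -0.4]
```

View pics/w11m.png

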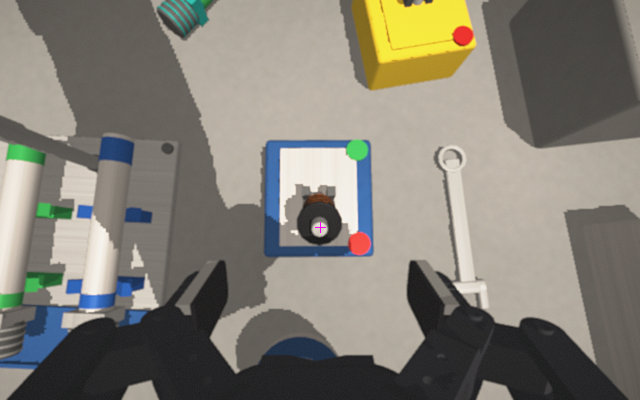

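The lever tip at (320,227) matches the prediction exactly, so I'll grip, lift and swing back.

Request:
carry_out(commands=[[1,[2.5,2.5,50],[0,0,0]],[1,[2.5,2.5,92],[0,0,0]],[1,[2.5,2.5,92],[0,0,0]],[-1,[2.5,2.5,92],[0,0,0]],[-1,[2.5,2.5,92],[0,0,0]],[-1,[2.5,2.5,92],[0,0,0]],[-1,[2.5,2.5,92],[0,0,0]],[-1,[2.5,2.5,92],[0,0,0]]], grip_force=60)

```text
time_s: 43.32
eef_pos: [0.5286, 0.339, 0.0974]
tool_rot: [-0.206, 0.056, 0.977, 0.013]
contact_force: [2.7, -10.8, 7.8]
gripper_width: 0.339
grip_force: 58.4
```

Request:
carry_out(commands=[[-1,[0,0,0],[0,0,0]],[-1,[0,0,0],[0,0,0]]])

```text
time_s: 43.58
eef_pos: [0.5286, 0.3391, 0.0974]
tool_rot: [-0.206, 0.056, 0.977, 0.013]
contact_force: [1.9, -7.8, 7.9]
gripper_width: 0.342
grip_force: 58.4
```

Request:
carry_out(commands=[[-1,[0,0,-8],[0,0,0]],[-1,[0,0,-14.5],[0,0,0]],[-1,[7.6,0,-14],[0,-8,0]],[-1,[15,0,-12.4],[0,-16,0]],[-1,[22.1,0,-9.8],[0,-24,0]],[-1,[28.8,0,-6.2],[0,-32,0]],[-1,[34.9,0,-1.8],[0,-40,0]],[-1,[40.4,0,3.5],[0,-48,0]]])

```text
time_s: 44.58
eef_pos: [0.4891, 0.3432, 0.1096]
tool_rot: [0.21, 0.057, 0.976, -0.011]
contact_force: [8.5, -6.6, -4.0]
gripper_width: 0.339
grip_force: 59.7
```

Request:
carry_out(commands=[[-1,[0,0,0],[0,0,0]],[-1,[0,0,0],[0,0,0]],[1,[0,0,0],[0,0,0]],[1,[0,0,0],[0,0,0]],[1,[0,0,0],[0,0,0]],[1,[0,0,0],[0,0,0]],[1,[0,0,-50],[0,0,0]],[1,[0,0,-110],[0,0,0]]])

```text
time_s: 45.58
eef_pos: [0.4441, 0.349, 0.2098]
tool_rot: [0.207, 0.057, 0.977, -0.011]
contact_force: [1.9, 1.2, 0.0]
gripper_width: 0.998
grip_force: 0.0
```

Run:
```python
from h import *
st()
a=snap('top','t12')['color'];s=snap('scene','s12');b=s['color']
u=w2px(s,[.512,.341,.1])[0].astype(int)
b1=cv2.resize(b[u[1]-50:u[1]+50,u[0]-50:u[0]+50],None,fx=3,fy=3,interpolation=cv2.INTER_CUBIC)
b2=cv2.resize(b[150:300,200:420],(440,300),interpolation=cv2.INTER_CUBIC)
a1=cv2.resize(a[145:245,200:450],(740,296),interpolation=cv2.INTER_CUBIC)
o=np.zeros((600,740,3),np.uint8);o[:300,:300]=b1;o[:300,300:]=b2;o[300:596]=a1
cv2.imwrite('pics/f.png',o)
```

```text
t 45.58 tcp [0.4441 0.349  0.2098] grip [0.4366 0.3499 0.2269] euler [173.3  23.9 179.8] F [1.9 1.2 0. ] gw 0.998 gf 0.0 j [ 38.   7. -16.  49. -16.  42.]
```

View pics/f.png

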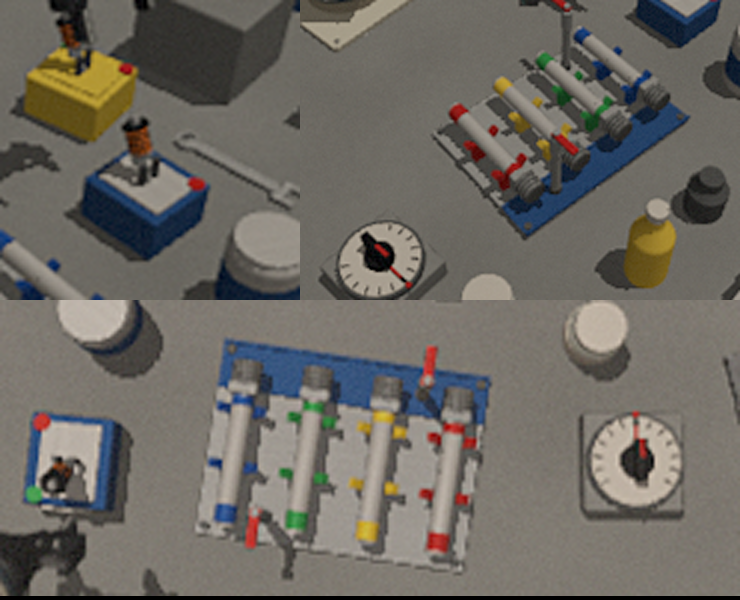

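Run:
```python
from h import *
s=load('s12');u=w2px(s,[.512,.341,.1])[0].astype(int);c=lambda f:cv2.imread(f'pics/{f}.png')[u[1]-25:u[1]+10,u[0]-20:u[0]+20].astype(float)
d=np.abs(c('scene0')-c('s12')).max(2);print(d.mean(),(d>60).sum(),d.size)
for f in('scene0','s12'):
    a=c(f);m=(a[...,2]>1.8*a[...,0])&(a[...,2]>90)&(a[...,1]>40);y,x=np.nonzero(m);print(f,m.sum(),x.mean(),y.mean(),y.min(),y.max())
st()
```

```text
3.315 0 1400
scene0 269 7.405204460966543 9.754646840148698 0 34
s12 269 7.390334572490707 9.672862453531598 0 34
t 45.67 tcp [0.4451 0.3512 0.2162] grip [0.4374 0.3519 0.2332] euler [173.2  24.4 179.3] F [ 1.8  0.7 -0.9] gw 0.999 gf 0.0 j [ 38.   7. -16.  49. -16.  42.]
```

The lever area is pixel-identical to the start, so the isolator is at RUN with the collar home. Handing the job in.

```bash
python3 -c "
from bench import bot
print(bot.finish_job())"
```

```text
the job is handed in; nothing more can be done
None
```

The job is handed in, with no verdict returned; the last pictures show all four tubes reversed and seated in their own cradles, the gauge pointer within about 1° of zero, and the isolator back at RUN with its collar home.

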